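# Tap the work down onto its parallels in the drill vise

## Task

The aluminium block nipped in the drill vise is riding high, and mostly crooked, above the two steel parallels beneath it. Take the brass-headed tamper from the rubber mat and, with its nylon foot, press or tap the block lightly down until it sits level and fully home on both parallels, trapping them where they lie; never push the block with the gripper itself or strike it hard. Then stand the tamper upright on its narrow foot back on the mat, letting go only when it stands, and leave the tin, offcut and chuck key alone.

Things in the scene. Friction and masses are not known exactly. Their poses are not given: they have to be found in the camera images.
- vise: Blue drill vise, bolted down. Origin: underside, below the middle of the jaw opening and of the block; z up. Jaws 130 mm wide along y, 34 mm thick, tops 62 mm above the bench, 61 mm apart along x; bed top 24 mm above the bench. Bed 200 mm along x, ears 165 mm along y and 10 mm high; the screw and cross handle reach to x = -155 mm.
- workpiece: Aluminium block, 60 mm (x) by 110 mm (y) by 32 mm high, 0.57 kg. Origin: centre of its underside; axes along the vise's when level. The light nip of the jaws lets it only slide up and down and rock about x, and holds it where it is left: it slides at about 6 N and rocks at about 0.35 N m, so 10 to 20 N near an end moves that end down until it stops hard on the parallels. Over 80 N bruises it.
- workpiece_top (a point): Centre of the block's top face, which has two scribed crosses at y = -35 and +35 mm. Seated, this point is 78 mm above the bench; at the start it is 6 to 10 mm higher, and one end (+y or -y) is usually higher than the other.
- workpiece_rise (a joint): Height of the block's middle above fully seated, m: 0 seated, about 0.006 to 0.010 at the start.
- workpiece_rock (a joint): Rock of the block about the vise's x axis, rad: 0 level, positive when its +y end is high.
- parallel_near: Steel parallel, loose, 10 mm (x) by 150 mm (y) by 22 mm high, lying on the vise bed along the near jaw (24.5 mm to -x of the vise's middle), about 20 (16 to 24) mm of it showing at either end of the block. Origin: centre of its underside.
- parallel_far: The same, along the far jaw (24.5 mm to +x of the vise's middle).
- mat: Black rubber mat, 150 x 150 x 5 mm, fixed to the bench. Origin: centre of its underside.
- tamper: Tamper, 108 mm tall, about 0.45 kg, round about z, standing on the mat: white nylon foot 24 mm across and 22 mm high, steel shank 18 mm across, and on top a heavy brass cylinder 44 mm across, 36 mm high (72 to 108 mm above the foot's face). Origin: centre of the foot's face; z towards the head. Topples if let go leaning.
- tamper_head (a point): Middle of the tamper's brass head, 90 mm above the foot's face, on its axis: where to grip it, from above.
- tin: Bystander: small closed tin, 72 mm across, 75 mm high. Origin: centre of its underside.
- offcut: Bystander: flat wooden offcut, 160 x 70 x 22 mm. Origin: centre of its underside.
- chuck_key: Bystander: steel T-shaped drill chuck key lying flat, 90 mm long along x, cross bar 78 mm along y, 20 mm high. Origin: under the middle of its shank.
Mind the look-alikes: they are no part of the job. Of the things that look like the tamper, the middle-sized one is meant. There is more than one size of the mat; the one meant has the size given above.

How it is judged:
By the outcome, as a careful person would: the job done as asked, in the order asked, and still so for the second after the job is handed in, with the robot touching nothing.
It also fails if it takes over 48 s, if anything falls off the work surface, if the arm or the gripper's body presses on something with over 40 N, if the wrist force passes 120 N, or if a joint passes its speed limit or range.

## Robot

A 6-joint arm with a two-finger parallel gripper is mounted at the origin on the work surface. World frame = base frame: x ahead of the robot, y to its left, z up, the work surface at z = 0. Lengths are in mm, angles in rad, forces in N, time in s.
With the tool pointing down it reaches from about 350 to 975 mm from the base axis. Payload 7.1 kg.
Tool frame: the origin (TCP) lies midway between the tips of the shut fingers; the grasp point (between the pads) lies ctrl.tcp_to_grasp behind it (ctrl.tcp_to_grasp is the distance from the TCP to the grasp point, in mm); z points along the fingers, y is the direction in which the jaws open and shut (so a half turn about z gives the same grasp; the last joint's range is limited). The gripper opens to 88 mm and grips with 3 to 60 N. Pads are 20 mm wide; open, the fingers measure 115 mm over their backs; the gripper's body (75 mm by 178 mm) begins 61 mm behind the grasp point.
Start: joints at [-1.145, 0.423, 1.63, -0, 1.089, -0.019], TCP at [268.938, -564.161, 222.675] pointing down, gripper open.
Joint ranges: [-3, 3], [-0.9, 2.11], [0.09, 2.58], [-1.31, 4.45], [0.11, 2.69], [-2.54, 2.54]. Speed limits (rad/s): [2.39, 2.39, 3.01, 3.14, 3.14, 3.14].

## Interface

Orientations are given as a rotation vector (axis times angle).
In Python, from workcell import ctrl gives the robot as it stands.
- The arm moves only by the tool play_rows, never from a script. Its argument "increments" is text: rows parted by semicolons, each of 5 numbers parted by spaces: the opening, from 0 (shut) to 1 (fully open), then the shift along the world's x, y, z in m, then the turn about the world's z in degrees. A call has 1 to 20 rows; each row shifts and turns the commanded pose from where the row before left it; what a row does not reach is not made up. A row lasts 1/10 s, in which the tool goes at most 50 mm and 8.59 degrees, less where a joint would pass 70% of its speed; a pose out of reach is approached as far as the arm can. A call is refused whole if a number of a shift passes 0.05 or a number of a turn 8.59, either way. A call with a gripper value outside its range is refused whole. The fingers move at their own pace and stop on an object; the grip force is fixed at half the most. Time passes only in rows, so rows that do not move let the fingers close. It gives the time, the measured TCP pose, the force and the opening at its end, in the units of the state.
- ctrl.get_obs(): the state, without advancing time (a new reading comes with each control period).
- ctrl.get_image(name): name is "scene" or "side" or "wrist"; returns a dict with "img" (384x512x3 uint8, red, green, blue), "range_z" (384x512 float32, mm along the optical axis (not along the pixel's ray), 0 where there is no reading), "vertical_fov" (degrees; the focal length in pixels is half the picture's height over the tangent of half this angle, whatever the lens; pixels are square), "cx", "cy" (the principal point, pixels), "origin" and "attitude" of the camera in the world. Camera axes: x right, y down, z forward; pixel columns grow to the right and rows downward; lengths in mm; the calibration is good to about 2 mm. A picture is of the moment at which its call begins.
- ctrl.close_job(): hands the job in, once; it reports no verdict.
The state is a dict: "t": time; "qpos": joint angles; "qvel": joint speeds; "joint_torque": joint torques, N m; "ee_pos": TCP position; "orientation": TCP orientation; "ft_force": force on the tool from outside, world axes, zero at the start; "moment": the same for the moment, N m; "width": finger opening in mm.
Only numpy, scipy, OpenCV 4.12 (cv2) and the standard library are available. Lean on these libraries where they do the work, as an engineer would, in place of code of your own. Each camera call takes 0.05 s, during which the arm holds its last target. There are 200 camera calls.

## Working session

There is one attempt and no reset: what is moved stays moved. The work goes in short steps, Python scripts to look and compute and a tool call to move; the robot and the scene stay as the last step left them, time stands still between calls to the robot, and variables do not carry over. Pictures are saved under pics/ and viewed, on a budget of 10 in all, crops included, one or two more only if the job needs it, and the job is handed in when it is done.

Besides the shell and the picture viewer there is one more tool, called after "Call:" in YAML: its name, and indented under it one key for each argument. play_rows: Moves the arm, as the interface text tells. Its arguments: {"type":"object","properties":{"increments":{"type":"string"}},"required":["increments"]}

```bash
mkdir -p pics; cat > h.py <<'E'
import numpy as np, cv2
from scipy.spatial.transform import Rotation as R
from workcell import ctrl
def cap(name):
    d=ctrl.get_image(name); np.savez('%s.npz'%name,**{k:np.array(v) for k,v in d.items()}); return d
def load(name): return dict(np.load('%s.npz'%name))
def cloud(d):
    z=d['range_z'].astype(float); h,w=z.shape
    f=h/2/np.tan(np.radians(float(d['vertical_fov']))/2)
    u,v=np.meshgrid(np.arange(w),np.arange(h))
    p=np.stack([(u-float(d['cx']))*z/f,(v-float(d['cy']))*z/f,z],-1)
    a=np.array(d['attitude'],float)
    M=a if a.shape==(3,3) else R.from_rotvec(a).as_matrix()
    P=p@M.T+np.array(d['origin'],float); P[z==0]=np.nan
    return P
def save(img,n): cv2.imwrite('pics/'+n,np.ascontiguousarray(img[...,::-1]))
E
python3 - <<'E'
from h import *
a=cap('scene');b=cap('side')
print(a['attitude'],a['origin'],b['attitude'],b['origin'],a['vertical_fov'],ctrl.tcp_to_grasp)
o=ctrl.get_obs();print(o['orientation'],o['width'],o['t'],o['ft_force'])
save(cv2.resize(np.vstack([a['img'],b['img']]),(400,600)) if 0 else a['img'],'scene1.png'); save(b['img'],'side1.png')
P=cloud(a); 
for v in range(0,384,48): print([tuple(np.round(P[v,u]).tolist()) for u in range(0,512,128)])
E
```

```text
[-2.18902587 -1.29741247  0.43720473] [1245.99560481 -387.2477156  1175.01782699] [-0.67440621  2.68442641 -1.07596002] [133.28082403 745.52130202 952.60477148] 45.355500445728545 18.700000000000003
[-3.06291839e+00 -6.92752032e-01  4.77392468e-04] 87.7163887155457 0.1 [-0.34866649  0.00135155 -0.78454877]
[(230.0, -411.0, 682.0), (-1239.0, 177.0, -196.0), (-1243.0, 1000.0, -419.0), (-646.0, 1534.0, -268.0)]
[(283.0, -449.0, 615.0), (-1240.0, 112.0, -486.0), (-246.0, 446.0, 3.0), (12.0, 933.0, -2.0)]
[(300.0, -492.0, 520.0), (-207.0, -140.0, 5.0), (23.0, 298.0, -1.0), (266.0, 729.0, 5.0)]
[(302.0, -543.0, 400.0), (37.0, -226.0, 4.0), (251.0, 171.0, 1.0), (471.0, 566.0, 5.0)]
[(304.0, -603.0, 257.0), (244.0, -298.0, 5.0), (492.0, 37.0, 77.0), (640.0, 432.0, 2.0)]
[(231.0, -698.0, -0.0), (416.0, -360.0, 1.0), (601.0, -22.0, 1.0), (787.0, 315.0, 4.0)]
[(395.0, -727.0, -1.0), (579.0, -413.0, 20.0), (739.0, -98.0, -1.0), (912.0, 215.0, 2.0)]
[(541.0, -751.0, 5.0), (700.0, -459.0, 2.0), (861.0, -166.0, 2.0), (878.0, 457.0, -746.0)]
```

View pics/scene1.png

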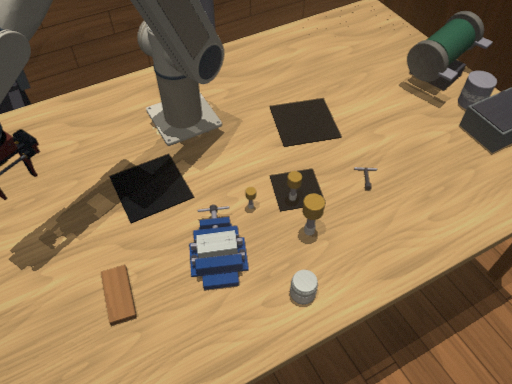

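View pics/side1.png

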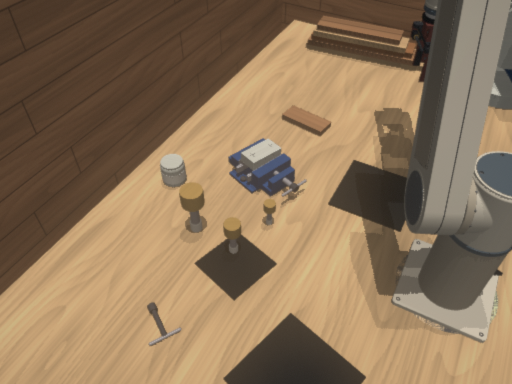

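Scene picture, look-alikes. Tampers: small at (250,195), middle at (294,185) standing on the mat, and large at (313,210). Mats: (297,189), (305,122) and (150,187). The middle tamper and the smallest mat seem to be the ones meant. I'll measure them and confirm in a crop.

```bash
python3 - <<'E'
from h import *
for n in('scene','side'):
    d=load(n);P=cloud(d);img=d['img'];hsv=cv2.cvtColor(img,cv2.COLOR_RGB2HSV)
    print(n)
    # brass heads
    C=dict(scene=[(250,192),(294,180),(313,205)],side=[(270,206),(232,228),(192,197)])[n]
    for (u,v) in C:
        p=P[v-26:v+27,u-14:u+15].reshape(-1,3);p=p[~np.isnan(p[:,0])]
        q=p[p[:,2]>15]; zt=np.percentile(q[:,2],97); top=q[q[:,2]>zt-4]
        (x,y),r=cv2.minEnclosingCircle(top[:,:2].astype(np.float32))
        print('head',(u,v),'ztop',zt.round(1),'ctr',round(x),round(y),'mean',top.mean(0).round(1),'r',round(r,1),len(top))
    # mats: dark pixels near z 5
    m=((img.max(-1)<50)&(np.abs(P[...,2]-4)<8)).astype(np.uint8)
    k,l,s,c=cv2.connectedComponentsWithStats(m)
    for i in range(1,k):
        if s[i,4]>400:
            q=P[l==i];print('mat',c[i].round(),cv2.minAreaRect(q[:,:2].astype(np.float32)),q[:,2].mean().round(1))
    # blue vise & block
    mb=((hsv[...,0]>100)&(hsv[...,0]<130)&(hsv[...,1]>120)&(P[...,2]>50)&(P[...,2]<72))
    q=P[mb];q=q[(q[:,0]>300)&(q[:,0]<800)&(np.abs(q[:,1])<500)];print('jaws',cv2.minAreaRect(q[:,:2].astype(np.float32)),q[:,2].mean().round(1),len(q))
    c0=np.median(q[:,:2],0)
    mt=(P[...,2]>75)&(P[...,2]<105)&(np.hypot(P[...,0]-c0[0],P[...,1]-c0[1])<90)&(hsv[...,1]<80)
    t=P[mt];print('block',cv2.minAreaRect(t[:,:2].astype(np.float32)),len(t))
    A=np.c_[t[:,:2]-t[:,:2].mean(0),np.ones(len(t))];s=np.linalg.lstsq(A,t[:,2],rcond=None)[0];print('plane',s,t.mean(0))
a=load('scene')['img'][145:300,175:345];b=load('side')['img'][120:275,160:330]
save(np.vstack([cv2.resize(a,None,fx=3.2,fy=1.9*1.0) if 0 else cv2.resize(a,(329,300)),cv2.resize(b,(329,300))]) if 0 else np.hstack([cv2.resize(a,(400,365),interpolation=2),cv2.resize(b,(400,365),interpolation=2)]),'crop1.png')
E
```

```text
scene
head (250, 192) ztop 86.8 ctr 483 24 mean [484.9  24.6  85.1] r 15.9 36
head (294, 180) ztop 152.8 ctr 637 119 mean [637.5 118.  151.8] r 19.8 41
head (313, 205) ztop 154.4 ctr 650 135 mean [649.5 135.5 152.4] r 30.0 192
mat [150. 188.] ((257.3609313964844, -227.27267456054688), (212.85037231445312, 219.7497100830078), 88.85259246826172) 8.3
jaws ((583.4779052734375, -140.50701904296875), (128.3900146484375, 167.00973510742188), 68.10047912597656) 62.5 834
block ((600.7521362304688, -148.49342346191406), (109.98158264160156, 64.91777038574219), 69.92849731445312) 819
plane [-4.16510085e-02  5.60904697e-02  8.86840658e+01] [ 603.74924887 -149.01226595   88.68406576]
side
head (270, 206) ztop 83.3 ctr 480 23 mean [480.4  23.8  81.8] r 16.5 77
head (232, 228) ztop 115.4 ctr 516 155 mean [516.9 155.3 113.5] r 22.1 167
head (192, 197) ztop 151.3 ctr 646 136 mean [645.5 136.  149.5] r 31.8 293
mat [391. 195.] ((209.7505645751953, -224.4053955078125), (78.06729125976562, 220.26063537597656), 11.42266845703125) 7.2
jaws ((0.0, 0.0), (0.0, 0.0), 0.0) nan 0
block ((0.0, 0.0), (0.0, 0.0), 0.0) 0
plane [0. 0. 0.] [nan nan nan]<stdin>:20: RuntimeWarning: Mean of empty slice.
  ret = ret.dtype.type(ret / rcount)
  return _methods._mean(a, axis=axis, dtype=dtype,
  ret = um.true_divide(
<stdin>:24: RuntimeWarning: Mean of empty slice.
```

View pics/crop1.png

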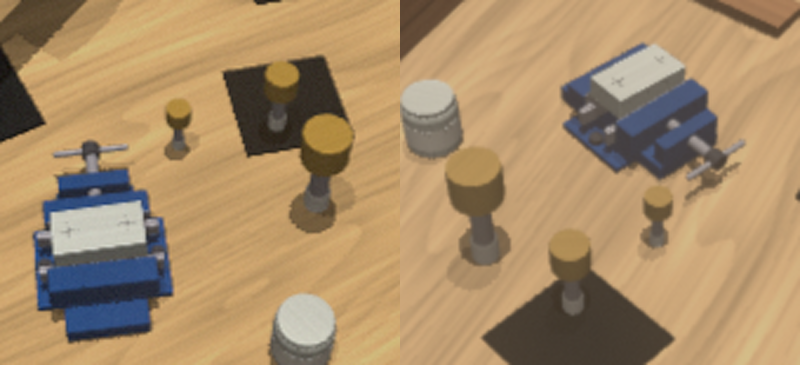

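The crop confirms it. The tamper with its top at z≈113 and head radius 22 stands on the small mat at about (517,155), and the other two measure 83 and 151 mm to the top. The block's +y end looks high. I'm moving over the vise for a close wrist view.

Call:
play_rows:
  increments: "1 0.02 0.034 0.01 0;1 0.02 0.034 0.01 0;1 0.02 0.034 0.01 0;1 0.02 0.034 0.01 0;1 0.02 0.034 0.01 0;1 0.02 0.034 0.01 0;1 0.02 0.034 0.01 0;1 0.02 0.034 0.01 0;1 0.02 0.034 0.01 0;1 0.02 0.034 0.01 0;1 0.02 0.034 0.01 0;1 0.02 0.034 0.01 0;1 0 0 0 0;1 0 0 0 0"

```text
t: 1.5
ee_pos: [508.9, -155.5, 342.4]
orientation: [-3.063, -0.696, 0.001]
ft_force: [0.2, -0.2, 0.2]
width: 87.7
```

```bash
python3 - <<'E'
from h import *
w=cap('wrist');print(w['origin'],w['attitude'],w['vertical_fov']);save(w['img'],'w1.png')
o=ctrl.get_obs();print(o['ee_pos'],o['orientation'],o['t'])
# mat and tamper from scene/side static pics
for n in('scene','side'):
    d=load(n);P=cloud(d)
    near=np.hypot(P[...,0]-517,P[...,1]-155)
    t=P[(near<35)&(P[...,2]>109)&(P[...,2]<120)]
    print(n,cv2.minEnclosingCircle(t[:,:2].astype(np.float32)),t.mean(0),len(t))
    m=(near<130)&(P[...,2]<14)&(d['img'].max(-1)<75);q=P[m];print(cv2.minAreaRect(q[:,:2].astype(np.float32)),len(q),q.mean(0))
E
```

```text
[ 580.68735676 -122.3547357   504.18682709] [ 2.44169438 -1.53545074 -0.22725565] 58.747979603510274
[ 508.42510081 -156.21734561  342.10859373] [-3.06373369e+00 -6.94037676e-01  1.82651592e-03] 1.55
scene ((520.292724609375, 155.8674774169922), 22.529922485351562) [521.25807944 154.53888795 114.87489353] 135
((494.919189453125, 186.33558654785156), (147.34999084472656, 151.76666259765625), 72.58621978759766) 1056 [493.65285335 176.33690624   7.24484819]
side ((517.0147094726562, 153.93118286132812), 23.1534423828125) [516.14513578 155.76114934 112.93236253] 205
((491.3011169433594, 187.4930419921875), (145.25369262695312, 146.366455078125), 73.13262176513672) 2385 [487.69264467 193.32995457   5.18384373]
```

View pics/w1.png

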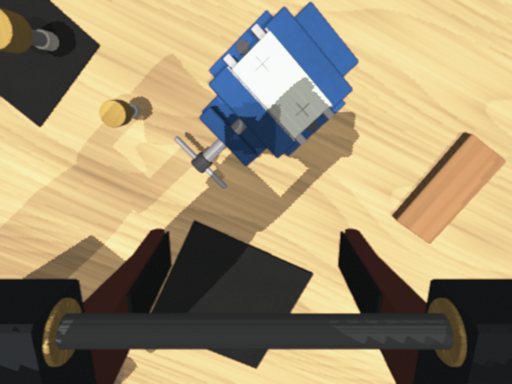

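The wrist view shows the block with scribed crosses at (262,65) and (302,109). The +y end is up-left, and the small tamper is at (115,112). The mat measures about 148 mm square, centred near (493,187), so it is the right one. Next I measure the block from depth.

```bash
cat >> h.py <<'E'
def block(d,c0=(600,-149)):
    P=cloud(d);hsv=cv2.cvtColor(d['img'],cv2.COLOR_RGB2HSV)
    m=(P[...,2]>72)&(P[...,2]<105)&(np.hypot(P[...,0]-c0[0],P[...,1]-c0[1])<72)
    m=cv2.erode(m.astype(np.uint8),np.ones((3,3)))>0
    t=P[m];r=cv2.minAreaRect(t[:,:2].astype(np.float32));b=cv2.boxPoints(r)
    e=[b[1]-b[0],b[2]-b[1]];L=max(e,key=np.linalg.norm);yv=L/np.linalg.norm(L);yv=yv*np.sign(yv[1]);xv=np.array([yv[1],-yv[0]])
    q=t[:,:2]-r[0];Y=q@yv;X=q@xv;k=(abs(X)<25)&(abs(Y)<50)
    A=np.c_[X[k],Y[k],np.ones(k.sum())];s=np.linalg.lstsq(A,t[k,2],rcond=None)[0]
    print('block c',np.round(r[0],1),'size',np.round(r[1],1),'yv',yv.round(3),'slope x,y',s[:2].round(4),'z mid',s[2].round(1),'ends',[(s[2]+s[1]*y).round(1) for y in(-35,35)],'std',(t[k,2]-A@s).std().round(2),k.sum())
    return r[0],xv,yv
E
python3 - <<'E'
from h import *
w=load('wrist');c,xv,yv=block(w);P=cloud(w)
for u,v in[(262,65),(302,109)]:print('cross',P[v-1:v+2,u-1:u+2].reshape(-1,3).mean(0).round(1))
hsv=cv2.cvtColor(w['img'],cv2.COLOR_RGB2HSV);q=P[...,:2]-c;X=q@xv;Y=q@yv
for lo,hi in[(-68,-36),(36,68)]:
    m=(X>lo)&(X<hi)&(abs(Y)<60)&(hsv[...,0]>100)&(hsv[...,0]<130)&(hsv[...,1]>150)&(P[...,2]>45)
    print('jaw z',np.median(P[m][:,2]),m.sum())
m=(np.hypot(P[...,0]-600,P[...,1]+149)<250)&(P[...,2]<8);print('bench z',np.median(P[m][:,2]))
E
```

```text
block c [ 597.8 -150.5] size [106.3  56.3] yv [0.357 0.934] slope x,y [-0.0019  0.0385] z mid 87.5 ends [np.float64(86.2), np.float64(88.9)] std 0.8 3728
cross [ 608.5 -118.8   88.7]
cross [nan nan nan]
jaw z 61.83247708432663 2111
jaw z 61.68485228009246 2396
bench z -0.1255547107382995
```

Call:
play_rows:
  increments: "1 0.001 0.039 -0.01 0;1 0.001 0.039 -0.01 0;1 0.001 0.039 -0.01 0;1 0.001 0.039 -0.01 0;1 0.001 0.039 -0.01 0;1 0.001 0.039 -0.01 0;1 0.001 0.039 -0.01 0;1 0.002 0.038 -0.01 0;1 0 0 0 0;1 0 0 0 0"

```text
t: 2.55
ee_pos: [517.5, 153.9, 261.9]
orientation: [3.064, 0.693, -0.003]
ft_force: [-0.9, -0.0, -0.8]
width: 87.7
```

```bash
cat >> h.py <<'E'
def tam(d,c0=(517.5,155),z0=109,z1=120):
    P=cloud(d);t=P[(np.hypot(P[...,0]-c0[0],P[...,1]-c0[1])<40)&(P[...,2]>z0)&(P[...,2]<z1)]
    print('tamper',np.round(cv2.minEnclosingCircle(t[:,:2].astype(np.float32))[0],1),t.mean(0).round(1),len(t))
E
python3 - <<'E'
from h import *
w=cap('wrist');tam(w);print(ctrl.get_obs()['ee_pos']);save(w['img'],'w2.png')
E
```

```text
tamper [518.  153.3] [518.7 153.6 112.8] 1624
[517.78312391 153.40274976 262.35703415]
```

View pics/w2.png

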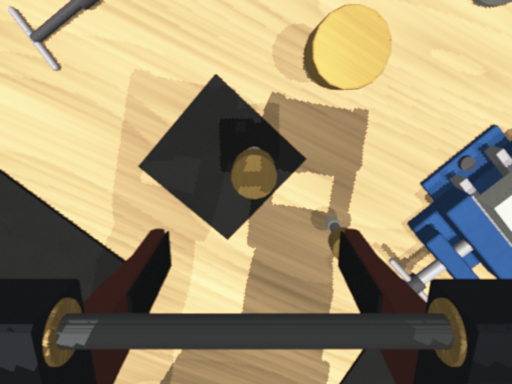

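The wrist view shows the tamper's head at (254,173), measured at (518.3,153.5). The fingers straddle its axis with clear room, and the large tamper at (350,47) is well outside. I'm descending to grip.

Call:
play_rows:
  increments: "1 0 0 -0.035 0;1 0 0 -0.035 0;1 0 0 -0.035 0;1 0 0 -0.03 0;1 0 0 -0.025 0;1 0 0 -0.015 0;1 0 0 -0.01 0;1 0 0 0 0;1 0 0 0 0;0.4 0 0 0 0;0.4 0 0 0 0;0.4 0 0 0 0;0.2 0 0 0 0;0.2 0 0 0 0;0.2 0 0 0 0;0.2 0 0 0 0;0.2 0 0 0 0;0.2 0 0 0 0"

```text
t: 4.4
ee_pos: [518.0, 154.9, 77.7]
orientation: [-3.064, -0.693, -0.0]
ft_force: [-0.1, -0.6, 1.3]
width: 43.8
```

Call:
play_rows:
  increments: "0 0 0 0 0;0 0 0 0.005 0;0 0 0 0.015 0;0 0 0 0.025 0;0 0 0 0.03 0;0 0 0 0.03 0;0 0 0 0.02 0;0 0 0 0.005 0;0 0.006 -0.018 0 0;0 0.01 -0.03 0 0;0 0.01 -0.03 0 0;0 0.01 -0.03 0 0;0 0.01 -0.03 0 0;0 0.01 -0.03 0 0;0 0.01 -0.03 0 0;0 0.01 -0.03 0 0;0 0.01 -0.03 0 0;0 0.006 -0.015 0 0;0 0 0 0 0;0 0 0 0 0"

```text
t: 6.4
ee_pos: [609.0, -117.6, 206.4]
orientation: [-3.063, -0.692, 0.003]
ft_force: [-0.2, 0.1, -4.7]
width: 43.6
```

```bash
python3 - <<'E'
from h import *
o=ctrl.get_obs();print(o['ee_pos'],o['ft_force'],o['moment'],o['width'])
a=cap('scene');b=cap('side')
for d in(a,b):
    P=cloud(d);e=o['ee_pos'];q=P[(np.hypot(P[...,0]-e[0],P[...,1]-e[1])<35)&(P[...,2]<e[2]-0)&(P[...,2]>105)]
    for z in range(110,190,10):
        s=q[abs(q[:,2]-z)<5]
        if len(s):print(z,s.mean(0).round(1),len(s))
save(np.hstack([cv2.resize(a['img'][130:290,150:330],(400,356),interpolation=2),cv2.resize(b['img'][70:230,200:380],(400,356),interpolation=2)]),'hov.png')
E
```

```text
[ 608.98827455 -117.64823036  206.42258849] [-0.18690683  0.06678697 -4.66720944] [ 0.04139293 -0.00070858 -0.02586321] 43.56538442324209
130 [ 620.2 -116.8  134.9] 1
140 [ 617.  -120.8  139.8] 15
150 [ 618.  -120.5  149.3] 17
160 [ 615.7 -119.   158.8] 29
170 [ 616.5 -120.6  170. ] 13
180 [ 617.8 -118.1  180.7] 16
130 [ 606.4 -110.   132.5] 2
140 [ 603.5 -110.1  140.4] 20
150 [ 604.7 -111.5  150.8] 30
160 [ 604.6 -112.7  159.8] 22
170 [ 605.1 -111.6  170. ] 16
180 [ 606.  -112.3  179.4] 21
```

View pics/hov.png

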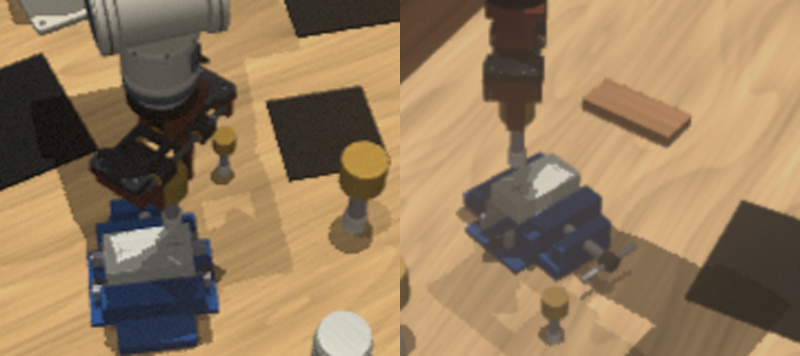

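Call:
play_rows:
  increments: "0 0 0 -0.015 0;0 0 0 -0.015 0;0 0 0 -0.008 0;0 0 0 -0.003 0;0 0 0 -0.001 0;0 0 0 -0.001 0;0 0 0 -0.001 0;0 0 0 -0.001 0;0 0 0 -0.001 0;0 0 0 0 0"

```text
t: 7.5
ee_pos: [610.0, -118.2, 161.8]
orientation: [3.064, 0.693, 0.0]
ft_force: [0.2, -0.2, -6.1]
width: 43.5
```

Call:
play_rows:
  increments: "0 0 0 -0.001 0;0 0 0 -0.001 0;0 0 0 0 0"

```text
t: 7.8
ee_pos: [609.9, -118.2, 159.6]
orientation: [-3.064, -0.693, 0.0]
ft_force: [-0.6, 0.6, -5.2]
width: 43.7
```

Call:
play_rows:
  increments: "0 0 0 -0.001 0;0 0 0 -0.001 0;0 0 0 0 0"

```text
t: 8.1
ee_pos: [609.8, -118.1, 157.4]
orientation: [-3.064, -0.693, 0.0]
ft_force: [-0.4, 0.9, -5.8]
width: 43.5
```

```bash
python3 - <<'E'
from h import *
b=cap('side');w=cap('wrist');block(w,(597,-151));o=ctrl.get_obs();print(o['ee_pos'],o['ft_force'],o['joint_torque'])
save(np.hstack([cv2.resize(b['img'][110:190,220:310],(400,356),interpolation=2),cv2.resize(w['img'],(400,300))[:, :].copy() if 0 else cv2.resize(w['img'],(400,356))]),'c2.png')
E
```

```text
block c [ 599. -150.] size [108.7  58.2] yv [0.358 0.934] slope x,y [-0.0046  0.0532] z mid 83.3 ends [np.float64(81.4), np.float64(85.2)] std 2.49 3156
[ 609.86661895 -118.12893777  157.56147146] [-1.19016009  0.37858249 -6.02783271] [-3.37842452e-03 -5.93231964e+01 -2.65832162e+01  4.51056089e-02
 -5.08152007e-02  4.18433092e-05]
```

View pics/c2.png

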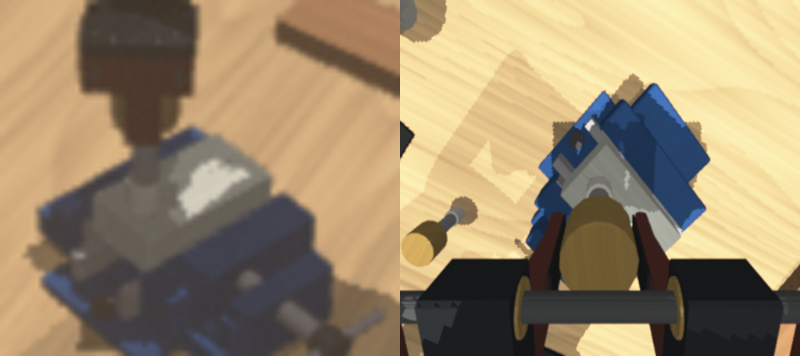

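```bash
cat >> h.py <<'E'
def prof(d,c=(597.5,-151),yv=(.357,.934),obs=None):
    P=cloud(d);yv=np.array(yv);xv=np.array([yv[1],-yv[0]]);q=P[...,:2]-np.array(c);X=q@xv;Y=q@yv
    hsv=cv2.cvtColor(d['img'],cv2.COLOR_RGB2HSV)
    j=(abs(X)>36)&(abs(X)<62)&(abs(Y)<60)&(P[...,2]>50)&(P[...,2]<72)&(hsv[...,1]>120);zj=np.median(P[j][:,2])
    out=[]
    for y in range(-50,51,10):
        m=(abs(X)<26)&(abs(Y-y)<5)&(P[...,2]>70)&(P[...,2]<95);out.append((y,round(float(np.median(P[m][:,2])-zj+62),1) if m.sum()>8 else None,int(m.sum())))
    print('jaw',zj.round(1),out)
E
python3 - <<'E'
from h import *
for n in('wrist','side','scene'): print(n);prof(load(n))
E
```

```text
wrist
jaw 61.9 [(-50, 80.9, 216), (-40, 81.4, 232), (-30, 81.8, 204), (-20, 82.0, 153), (-10, 82.5, 175), (0, 82.9, 342), (10, 83.3, 332), (20, 83.8, 349), (30, 84.2, 296), (40, 84.6, 604), (50, 84.9, 992)]
side
jaw nan [(-50, nan, 29), (-40, nan, 34), (-30, nan, 37), (-20, nan, 35), (-10, nan, 37), (0, nan, 33), (10, nan, 27), (20, nan, 17), (30, nan, 21), (40, nan, 41), (50, nan, 55)]
scene
jaw 63.8 [(-50, 85.5, 36), (-40, 86.2, 57), (-30, 86.6, 59), (-20, 87.7, 56), (-10, 87.6, 57), (0, 87.6, 60), (10, 88.1, 56), (20, 88.7, 56), (30, 89.0, 50), (40, 89.7, 49), (50, 89.8, 54)]
  return _methods._mean(a, axis=axis, dtype=dtype,
  ret = ret.dtype.type(ret / rcount)
```

The block is sliding down with the foot: +35 mm is now at 84.4 and −35 mm at 81.6, rock unchanged. Contact is gentle, so I continue slowly.

Call:
play_rows:
  increments: "0 0 0 -0.001 0;0 0 0 -0.001 0;0 0 0 -0.001 0"

```text
t: 8.5
ee_pos: [610.0, -118.2, 154.6]
orientation: [3.064, 0.693, 0.0]
ft_force: [-0.2, -0.1, -5.7]
width: 43.4
```

Call:
play_rows:
  increments: "0 0 0 -0.001 0;0 0 0 -0.001 0"

```text
t: 8.7
ee_pos: [610.1, -118.0, 153.0]
orientation: [-3.064, -0.693, -0.001]
ft_force: [-2.1, 1.6, -0.9]
width: 43.6
```

Call:
play_rows:
  increments: "0 0 0 -0.0005 0;0 0 0 -0.0005 0"

```text
t: 8.9
ee_pos: [610.1, -117.9, 151.9]
orientation: [-3.064, -0.693, -0.001]
ft_force: [-1.7, 2.0, -0.6]
width: 43.4
```

Call:
play_rows:
  increments: "0 0 0 -0.0005 0;0 0 0 -0.0005 0"

```text
t: 9.1
ee_pos: [610.1, -117.9, 150.8]
orientation: [-3.064, -0.693, -0.001]
ft_force: [-0.1, 3.5, 0.5]
width: 43.5
```

Call:
play_rows:
  increments: "0 0 0 -0.0005 0;0 0 0 0 0"

```text
t: 9.3
ee_pos: [610.2, -117.9, 150.7]
orientation: [-3.064, -0.693, -0.001]
ft_force: [-0.7, 4.5, 4.8]
width: 43.7
```

```bash
python3 - <<'E'
from h import *
w=cap('wrist');prof(w);o=ctrl.get_obs();print(o['ee_pos'],o['ft_force'])
E
```

```text
jaw 61.9 [(-50, 78.1, 206), (-40, 78.1, 228), (-30, 78.0, 208), (-20, 78.0, 160), (-10, 78.0, 149), (0, 78.0, 332), (10, 78.0, 325), (20, 78.1, 363), (30, 78.1, 310), (40, 78.2, 605), (50, 78.1, 1032)]
[ 610.2179308  -117.88740346  150.7233415 ] [-0.8505737   3.60488586  5.02733422]
```

Level and down to 78.0–78.2 along the whole length. I'll press a touch more here to confirm the stop, then check the −y cross.

Call:
play_rows:
  increments: "0 0 0 -0.0005 0;0 0 0 0 0"

```text
t: 9.55
ee_pos: [610.3, -117.9, 150.7]
orientation: [-3.064, -0.693, -0.001]
ft_force: [-1.3, 5.7, 9.2]
width: 43.7
```

Call:
play_rows:
  increments: "0 0 0 0.002 0;0 0 0 0.008 0;0 -0.007 -0.018 0.002 0;0 -0.011 -0.029 0 0;0 -0.007 -0.018 0 0;0 0 0 0 0;0 0 0 -0.005 0;0 0 0 -0.004 0;0 0 0 -0.001 0;0 0 0 -0.001 0;0 0 0 0 0"

```text
t: 10.65
ee_pos: [585.1, -182.6, 150.8]
orientation: [-3.064, -0.694, 0.0]
ft_force: [-1.4, 0.4, -4.3]
width: 43.6
```

Call:
play_rows:
  increments: "0 0 0 -0.0005 0;0 0 0 -0.0005 0;0 0 0 0 0"

```text
t: 10.95
ee_pos: [585.2, -182.7, 150.7]
orientation: [-3.064, -0.693, -0.001]
ft_force: [-3.3, 4.0, 6.0]
width: 44.2
```

Call:
play_rows:
  increments: "0 0 0 -0.0005 0;0 0 0 0 0"

```text
t: 11.15
ee_pos: [585.3, -182.7, 150.7]
orientation: [-3.064, -0.693, -0.002]
ft_force: [-4.8, 3.1, 9.0]
width: 43.6
```

Call:
play_rows:
  increments: "0 0 0 -0.0005 0;0 0 0 0 0"

```text
t: 11.35
ee_pos: [585.4, -182.7, 150.7]
orientation: [-3.064, -0.693, -0.002]
ft_force: [-5.4, 4.4, 14.0]
width: 43.9
```

Hard stop at the same height, about 19 N. I lift off and check.

Call:
play_rows:
  increments: "0 0 0 0.002 0;0 0 0 0.01 0;0 0 0 0.02 0;0 0 0 0.02 0;0 0 0 0.007 0;0 0 0 0 0"

```text
t: 11.95
ee_pos: [585.7, -183.5, 208.8]
orientation: [3.063, 0.693, 0.003]
ft_force: [0.7, 0.4, -5.8]
width: 43.6
```

```bash
python3 - <<'E'
from h import *
w=cap('wrist');prof(w);o=ctrl.get_obs();e=o['ee_pos'];print(e,o['ft_force'],o['moment'])
for n in('scene','side'):
    d=cap(n);P=cloud(d)
    q=P[(np.hypot(P[...,0]-e[0],P[...,1]-e[1])<35)&(P[...,2]<e[2])&(P[...,2]>95)]
    print(n,'lowest',q[:,2].min(),[(z,q[abs(q[:,2]-z)<5].mean(0).round(1)) for z in(150,160,170,180) if (abs(q[:,2]-z)<5).any()])
P=cloud(load('wrist'));
# shank/foot centreline
q=P[(np.hypot(P[...,0]-e[0],P[...,1]-e[1])<30)&(P[...,2]<e[2]-5)&(P[...,2]>100)]
for z in range(130,200,10):
    s=q[abs(q[:,2]-z)<5]
    if len(s):print(z,s.mean(0).round(1),s[:,:2].min(0).round(),s[:,:2].max(0).round(),len(s))
save(w['img'],'w3.png')
E
```

```text
jaw 61.9 [(-50, 78.1, 255), (-40, 78.0, 411), (-30, 78.0, 639), (-20, 78.0, 655), (-10, 78.0, 668), (0, 78.0, 679), (10, 78.0, 697), (20, 78.0, 696), (30, 77.9, 741), (40, 78.0, 742), (50, 78.0, 753)]
[ 584.93701537 -183.27969749  207.65224538] [-0.65379361  0.16521648 -5.94523731] [ 0.00153686 -0.00723654  0.01117618]
scene lowest 134.9006616678862 [(150, array([ 595.2, -184.6,  150.6])), (160, array([ 591.9, -183.9,  159.8])), (170, array([ 593.4, -182.8,  170.3])), (180, array([ 592.8, -183.8,  180.6]))]
side lowest 134.865283081087 [(150, array([ 580.5, -176.4,  150.2])), (160, array([ 581.2, -176.9,  159.1])), (170, array([ 580.3, -177.1,  170.7])), (180, array([ 580.8, -178.3,  179.4]))]
140 [ 594.7 -181.5  141. ] [ 586. -195.] [ 598. -173.] 99
150 [ 594.4 -180.7  150. ] [ 583. -195.] [ 598. -173.] 135
160 [ 592.6 -181.8  158.7] [ 582. -195.] [ 598. -173.] 312
170 [ 593.3 -181.7  169. ] [ 589. -189.] [ 595. -176.] 82
```

View pics/w3.png

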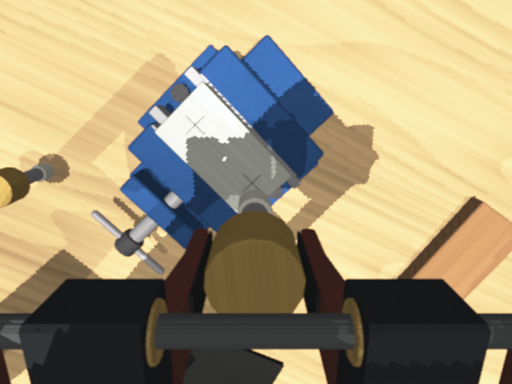

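The view shows the block level at 78.0 along its length and both parallels' ends in place. The tamper hangs upright below the gripper. I'm carrying it back to the mat.

Call:
play_rows:
  increments: "0 -0.004 0.018 0 0;0 -0.007 0.03 0 0;0 -0.007 0.03 0 0;0 -0.007 0.03 0 0;0 -0.007 0.03 0 0;0 -0.007 0.03 0 0;0 -0.007 0.03 0 0;0 -0.007 0.03 0 0;0 -0.007 0.03 0 0;0 -0.007 0.03 0 0;0 -0.006 0.03 0 0;0 -0.004 0.025 0 0;0 -0.003 0.01 0 0;0 0 0 0 0;0 0 0 -0.03 0;0 0 0 -0.04 0;0 0 0 -0.03 0;0 0 0 -0.015 0;0 0 0 -0.005 0;0 0 0 0 0"

```text
t: 14.1
ee_pos: [504.7, 169.0, 87.1]
orientation: [3.064, 0.692, -0.002]
ft_force: [-0.0, 0.1, -5.4]
width: 43.5
```

Call:
play_rows:
  increments: "0 0 0 -0.003 0;0 0 0 -0.002 0;0 0 0 -0.002 0;0 0 0 -0.001 0;0 0 0 -0.001 0;0 0 0 0 0"

```text
t: 14.7
ee_pos: [504.9, 169.9, 78.7]
orientation: [3.064, 0.693, -0.0]
ft_force: [-0.2, -0.7, -5.0]
width: 43.7
```

Call:
play_rows:
  increments: "0 0 0 -0.0005 0;0 0 0 0 0"

```text
t: 14.9
ee_pos: [505.0, 169.9, 78.2]
orientation: [-3.064, -0.693, -0.0]
ft_force: [1.5, -0.3, -6.2]
width: 43.4
```

Call:
play_rows:
  increments: "0 0 0 -0.0005 0;0 0 0 0 0"

```text
t: 15.1
ee_pos: [505.0, 169.9, 77.8]
orientation: [-3.064, -0.693, -0.0]
ft_force: [-1.4, -0.0, -4.2]
width: 43.9
```

Call:
play_rows:
  increments: "0 0 0 -0.0005 0;0 0 0 0 0"

```text
t: 15.3
ee_pos: [505.2, 169.9, 77.7]
orientation: [-3.064, -0.693, -0.001]
ft_force: [-1.9, 0.1, 2.7]
width: 43.9
```

Call:
play_rows:
  increments: "0 0 0 -0.0005 0;0 0 0 0 0"

```text
t: 15.5
ee_pos: [505.4, 170.0, 77.7]
orientation: [-3.064, -0.693, -0.001]
ft_force: [-2.2, -0.4, 9.7]
width: 43.6
```

Foot firmly on the mat. I relieve the press, then open slowly.

Call:
play_rows:
  increments: "0 0 0 0.0007 0;0 0 0 0 0;0.5 0 0 0 0;0.52 0 0 0 0;0.55 0 0 0 0;0.6 0 0 0 0;0.7 0 0 0 0;0.8 0 0 0 0;1 0 0 0 0;1 0 0 0 0;1 0 0 0 0;1 0 0 0 0"

```text
t: 16.7
ee_pos: [505.0, 169.9, 77.4]
orientation: [-3.064, -0.693, -0.0]
ft_force: [1.2, 0.2, 0.3]
width: 87.4
```

Call:
play_rows:
  increments: "1 0 0 0.005 0;1 0 0 0.015 0;1 0 0 0.03 0;1 0 0 0.04 0;1 0 0 0.04 0;1 0 0 0.04 0;1 0 0 0.04 0;1 0 0 0.03 0;1 0 -0.03 0.01 0;1 0 -0.04 0 0;1 0 -0.04 0 0;1 0 -0.04 0 0;1 0 -0.04 0 0;1 0 -0.03 0 0;1 0 0 0 0;1 0 0 0 0"

```text
t: 18.3
ee_pos: [504.7, -50.4, 327.6]
orientation: [-3.064, -0.69, -0.0]
ft_force: [0.0, -0.0, -0.2]
width: 87.6
```

```bash
python3 - <<'E'
from h import *
w=cap('wrist');s=cap('scene');b=cap('side');prof(w)
for d in(s,b,w):tam(d,(505,170))
o=ctrl.get_obs();print(o['ee_pos'],o['t'],o['qvel'])
save(np.hstack([cv2.resize(s['img'][120:320,90:390],(400,267)),cv2.resize(b['img'][100:300,110:410],(400,267))]),'fin.png')
E
```

```text
jaw 61.9 [(-50, 77.9, 298), (-40, 78.0, 343), (-30, 78.0, 356), (-20, 78.0, 362), (-10, 78.1, 369), (0, 77.9, 381), (10, 78.0, 379), (20, 78.0, 385), (30, 78.0, 396), (40, 78.0, 395), (50, 77.9, 411)]
tamper [508.6 171. ] [508.3 169.1 114.7] 136
tamper [504.3 169.2] [503.6 170.9 113. ] 211
tamper [504.6 167.8] [505.3 167.1 112.6] 1457
[504.88841302 -49.13237811 327.4388901 ] 18.45 [ 5.89378980e-03  6.28316686e-05 -2.80030972e-04 -2.20198058e-03
 -4.79426173e-04 -2.63928897e-03]
```

View pics/fin.png

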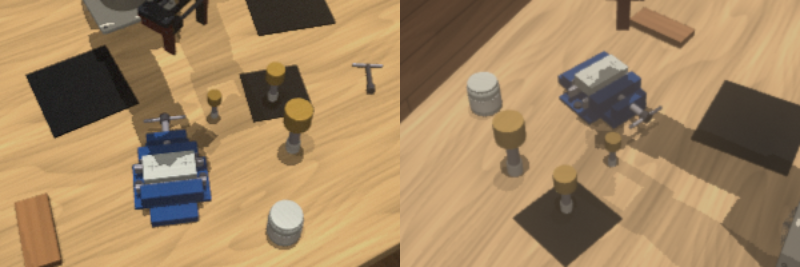

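The tamper stands upright on the mat (crop left (274,85), right (565,190)), the block is level in the vise, and the bystanders are in place. Handing in.

```bash
python3 -c "
from workcell import ctrl
print(ctrl.close_job())"
```

```text
the job is handed in; nothing more can be done
None
```

The block is level and fully home on both parallels, and the tamper is standing upright on the mat. I handed the job in at about 18.5 s.

- **Pressing:** I took the middle-sized tamper off the 150 mm mat and pressed the block down at the +y cross. I then tested the −y cross with up to about 19 N, and it stopped hard at the same height.
- **Block:** the last wrist depth check reads 77.9–78.1 mm along the whole length. Before pressing, the middle was at about 87.5 mm with the +y end high. Both parallels' ends were visible at the vise, but I didn't measure their positions.
- **Tamper:** I set it down at about (505, 170) and let go only after feeling firm contact with the mat. The cameras put its top at about 113–115 mm, and its position agrees to within about 4 mm. It stayed upright after the arm withdrew.
- **Other objects:** the tin, offcut, chuck key and the other two tampers were never approached and look unmoved.
- **Disagreement:** while the block was first sliding, the force readings at pauses showed almost no load. I confirmed the movement there by depth instead.

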